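# Pack and bolt the specimen carrier

## Task

Stand the short specimen jar upright on the floor of the open carrier case and let go of it, then close the case's lid all the way down. Only once the lid is down, push the sliding bolt on the lid fully home, so that its tip goes right through the keeper on the side of the case. Leave the tall jar and the roll of tape standing where they are.

Things in the scene. Friction and masses are not known exactly. Their poses are not given: they have to be found in the camera images.
- carrier: White plastic specimen case, fixed, 180 (x) x 240 (y) x 90 (z) mm, walls and floor 5 mm. Origin: centre of its underside, on the desk; x points to the hinge side (away from the robot), y left, z up; yaw within 0.3 rad. Inside, a grey cold pack, its top 55 mm above the desk, fills the left end (y +77 to +115 mm); the rest is free. The keeper stands outside its right (-y) wall.
- carrier_floor (a point): Point on the free inner floor of the case (5 mm above the desk) at x -30, y -20 mm in the case's frame; a good place for the jar. Axes as the case's.
- jar_short: The short specimen jar: clear plastic, diameter 48 mm, with a white cap of diameter 52 mm over its top 16 mm; 62 mm tall overall, about 0.06 to 0.13 kg. Origin at the centre of its underside, z up. Stands on the desk to the left or right of the case. The similar jar 105 mm tall is a bystander.
- jar_tall: Bystander, to be left alone: the tall slim jar, 105 mm high, diameter 40 mm (cap 44 mm). Origin at the centre of its underside.
- tape_roll: Bystander: grey roll of tape lying flat, 68 mm diameter, 24 mm high. Origin at the centre of its underside.
- lid (a joint): Lid angle, rad: 0 closed flat, 1.75 tipped back past upright (limit). Starts at 1.35 to 1.65. Stiff hinge: it stays where left and takes about 1 to 4 N near its free edge to close; push it shut on its outer (top) face. Plate 180 mm (hinge to free edge) x 240 x 8 mm; closed, its underside is 90 mm, its top face 98 mm above the desk.
- lid_hinge (a point): Middle of the hinge line, at x +90, y 0, z 90 mm in the case's frame; the hinge line runs along the case's y. Axes as the case's.
- lid_edge (a point): Middle of the lid's free edge, on the outer (top) face; moves with the lid, at 180 mm from the hinge. Axes: closed, as the case's; they turn with the lid.
- bolt (a joint): Travel of the sliding bolt, m: 0 = fully drawn back, 0.036 = fully home against its stop. Starts at 0 to 0.008. It slides along the lid to the case's right (-y in the case's frame), with stiff friction of about 3 N, and stays where it is left. The tip reaches the keeper at 0.013 and is through it at 0.025.
- bolt_knob (a point): On the bolt's upright steel knob, 10 mm below its top: a post 12 mm thick ending in a 16 mm ball. Lid closed: knob top 146 mm above the desk, 55 mm in front (-x) of the case's middle and, drawn back, 30 mm right (-y) of it. Axes as the lid's. Two low guides hold the bolt, 24 mm left and 68 mm right of the drawn-back knob, tops 116 mm above the desk.
- bolt_tip (a point): Centre of the round bolt's tip (bolt 12 mm thick), with the lid closed 106 mm above the desk and 82 mm to the right (-y) of the knob.
- keeper (a point): Centre of the keeper, a steel loop 12 mm thick along y with an opening 16 mm wide, on the case's right wall at x -55, y -131 mm in the case's frame, 106 mm above the desk; its top is at 127 mm. Axes as the case's.
Things that resemble listed ones, but are neither listed nor needed, are in the scene too. What is shaped like the jar_short but black, green or orange is not meant.

How it is judged:
On the way, in this order (a step that is already met when the one before it is completed fails the run):
1. the short jar stands upright on the case's floor, released (x of jar_short in the frame of carrier between -0.085 and 0.085 m and y of jar_short in the frame of carrier between -0.115 and 0.075 m and z of jar_short in the frame of carrier below 0.012 m and angle between jar_short's own z axis and vertical below 0.15 rad and linear speed of jar_short below 0.02 m/s and contact force between the fingers and jar_short below 0.05 N), for 0.2 s.
2. the lid is closed (value of joint lid below 0.04 rad), for 0.2 s.
3. the bolt is home in the keeper (value of joint bolt above 0.032 m and value of joint lid below 0.04 rad), for 0.2 s.
At the end, for the whole second after the job is handed in: The short jar stands upright (within 0.15 rad) on the case's floor, at rest, the lid is closed (joint below 0.04 rad) and the bolt is fully home (joint above 0.032 m of 0.036) (all of step 1 and all of step 3); the robot touches nothing.
It fails at once if the bolt is pushed out while the lid is still open (bolt beyond 0.013 m with the lid above 0.10 rad) (value of joint bolt above 0.013 m and value of joint lid above 0.1 rad).
It fails at once if the tall jar or the tape roll is moved more than 30 mm (distance of any of jar_tall, tape_roll from where it was at the start of the episode above 0.03 m).
It fails at once if the tall jar is knocked over (angle between jar_tall's own z axis and vertical above 0.5 rad).
It also fails if it takes over 72 s, if anything falls off the work surface, if the arm or the gripper's body presses on something with over 40 N, if the wrist force passes 120 N, or if a joint passes its speed limit or range.

## Robot

A 6-joint arm with a two-finger parallel gripper is mounted at the origin on the work surface. World frame = base frame: x ahead of the robot, y to its left, z up, the work surface at z = 0. Lengths are in m, angles in rad, forces in N, time in s.
With the tool pointing down it reaches from about 0.4 to 0.825 m from the base axis. Payload 7 kg.
Tool frame: the origin (TCP) lies on the front face of the gripper's body, between the roots of the fingers; the fingertips stand 66 mm ahead of it and the grasp point (between the pads) lies 47 mm ahead of it; z points along the fingers, y is the line along which they close (so a half turn about z gives the same grasp; the last joint's range is limited). The gripper opens to 88 mm and grips with 3 to 60 N. Pads are 19 mm wide; open, the fingers measure 130 mm over their backs; the gripper's body (78 mm by 193 mm) begins 47 mm behind the grasp point.
Start: joints at [1.408, 0.359, 0.012, 0, -1.224, -0.288], TCP at [0.294, 0.608, 0.292] pointing down, gripper open.
Joint ranges: [-3.07, 3.07], [-1.43, 2.12], [-1.02, 1.25], [-3.03, 1.67], [-3.05, -0], [-3.03, 3.03]. Speed limits (rad/s): [2.39, 2.39, 3.01, 3.14, 3.14, 3.14].

## Interface

Orientations are given as [roll, pitch, yaw] about the fixed x, y, z axes, in that order (R = Rz(yaw) Ry(pitch) Rx(roll)).
In Python, from station import arm gives the robot as it stands. The module is installed in compiled form; this text tells all that it offers.
- The arm moves only by the tool move_arm, never from a script. Its argument "increments" is a list of rows, each an object of numbers: "jaw": the gripper command: -1 is shut, 1 is fully open, values between are in proportion; "dx", "dy", "dz": the shift along the tool's x, y, z in m; "twist": the turn about the tool's z in rad. A call has 1 to 12 rows; each row shifts and turns the commanded pose from where the row before left it, along the tool's axes as they then stand; what a row does not reach is not made up. A row lasts 1/12 s, in which the tool goes at most 41.7 mm and 7.16 degrees, less where a joint would pass 70% of its speed; a pose out of reach is approached as far as the arm can. A call is refused whole if a number of a shift passes 0.0417 or a number of a turn 0.125, either way. A call with a gripper value outside its range is refused whole. The fingers move at their own pace and stop on an object; "force" is the grip in N (left out, the last holds). Time passes only in rows, so rows that do not move let the fingers close. It gives the time, the measured TCP pose, the force, the opening and the grip force at its end, in the units of the state.
- arm.get_state(): the state, without advancing time (a new reading comes with each control period).
- arm.grab_frame(name): name is "scene" or "top" or "wrist"; returns the picture (420x560x3 uint8, blue, green, red); there is no depth.
- arm.camera_info(name): a dict with "K" (3x3 intrinsics, pixels), "k1" (the pictures are not rectified: a ray, as slopes to the right and down, at radius r is drawn at 1 + k1 r^2 times it, then the intrinsics apply), "extrinsics" (4x4, takes a point from camera to world coordinates). Camera axes: x right, y down, z forward; pixel columns grow to the right and rows downward; lengths in m; the calibration is good to about 2 mm. A picture is of the moment at which its call begins: read the wrist's pose just before it. camera_info takes no time and is no camera call; for the wrist camera it gives the pose at the moment of the call.
- arm.job_done(): hands the job in; it is judged then, once.
Trained networks look in the newest picture that a camera, given by its name, has taken for a name from the list of things; names that differ only in an ending like _2 or _b are one class to them, and where a whole thing is asked for, a point or a joint stands for the part that bears it (a point fixed in the world has none). Each returns a list of dicts, best first, with "score" (0 to 1); they miss things now and then, are a little off and sometimes report something else, mostly with a low value. They report only what shows in the picture. A call takes as long as a camera call. They do not tell look-alikes from the thing itself.
- arm.find_in(camera, name): "position" ([x, y, z] in m, in world coordinates, good to about 4 mm: the middle of the surface that is visible of it).
- arm.silhouettes(camera, name): "pixels" (420x560 bool, what is visible of it).
- arm.pinpoint(camera, name): "position" ([x, y, z] in m, in world coordinates, good to about 4 mm: a listed point, or the origin of a listed thing).
The state is a dict: "t": time; "q": joint angles; "qd": joint speeds; "joint_efforts": joint torques, N m; "eef_pos": TCP position; "ee_rot": TCP orientation; "force": force on the tool from outside, world axes, zero at the start; "moment": the same for the moment, N m; "width": finger opening in m; "gripper_force": force on a finger pad.
Only numpy, scipy, OpenCV 4.12 (cv2) and the standard library are available. Lean on these libraries where they do the work, as an engineer would, in place of code of your own. Each camera call takes 0.05 s, during which the arm holds its last target. There are 200 camera calls.

## Working session

There is one attempt and no reset: what is moved stays moved. The work goes in short steps, Python scripts to look and compute and a tool call to move; the robot and the scene stay as the last step left them, time stands still between calls to the robot, and variables do not carry over. Pictures are saved under pics/ and viewed, at most 10 in all, crops included, and the job is handed in when it is done.

Besides the shell and the picture viewer there is one more tool, called by a JSON object that holds its "method" and its "body". move_arm: Moves the arm, as the interface text tells. Its arguments: {"type":"object","properties":{"increments":{"type":"array"},"force":{"type":"number"}},"required":["increments"]}

```bash
mkdir -p pics
python3 - <<'E'
from station import arm
import cv2,numpy as np
s=arm.get_state();print(s['t'],s['eef_pos'],s['ee_rot'],s['width'])
a=arm.grab_frame("scene");b=arm.grab_frame("top")
cv2.imwrite("pics/scene.png",a);cv2.imwrite("pics/top.png",b)
for c in("top","scene"):
  for n in("carrier","carrier_floor","jar_short","jar_tall","tape_roll","lid_hinge","lid_edge","bolt_knob","keeper"):
    print(c,n,[(np.round(d['position'],3).tolist(),round(d['score'],2)) for d in arm.pinpoint(c,n)[:4]])
print(arm.get_state()['t'])
E
```

```text
0.0 [0.2939357  0.60723683 0.29121906] [ 3.13995459e+00 -1.27582623e-04 -4.50932169e-01] 0.0877173307378689
top carrier [([0.553, 0.027, 0.0], 0.89)]
top carrier_floor [([0.529, 0.003, 0.006], 0.84), ([0.427, -0.296, -0.0], 0.43)]
top jar_short [([0.329, -0.284, -0.003], 0.89), ([0.421, -0.186, 0.004], 0.87), ([0.492, -0.385, -0.002], 0.81), ([0.518, -0.31, 0.003], 0.62)]
top jar_tall [([0.587, 0.328, 0.001], 0.91)]
top tape_roll [([0.466, 0.327, 0.001], 0.83)]
top lid_hinge [([0.64, 0.044, 0.09], 0.62)]
top lid_edge [([0.659, 0.054, 0.268], 0.8)]
top bolt_knob [([0.704, 0.028, 0.228], 0.45)]
top keeper [([0.536, -0.118, 0.107], 0.88)]
scene carrier [([0.551, 0.022, 0.002], 0.84), ([0.708, 0.032, 0.23], 0.55)]
scene carrier_floor []
scene jar_short [([0.419, -0.184, -0.003], 0.94), ([0.497, -0.388, 0.003], 0.88), ([0.33, -0.287, -0.001], 0.86), ([0.555, 0.023, 0.002], 0.75)]
scene jar_tall [([0.586, 0.325, 0.001], 0.87)]
scene tape_roll [([0.466, 0.327, -0.002], 0.69)]
scene lid_hinge [([0.638, 0.051, 0.091], 0.86)]
scene lid_edge [([0.663, 0.054, 0.269], 0.81)]
scene bolt_knob [([0.705, 0.029, 0.235], 0.57), ([0.529, -0.001, 0.001], 0.24)]
scene keeper [([0.54, -0.114, 0.104], 0.62)]
1.0
```

View images.

View pics/scene.png

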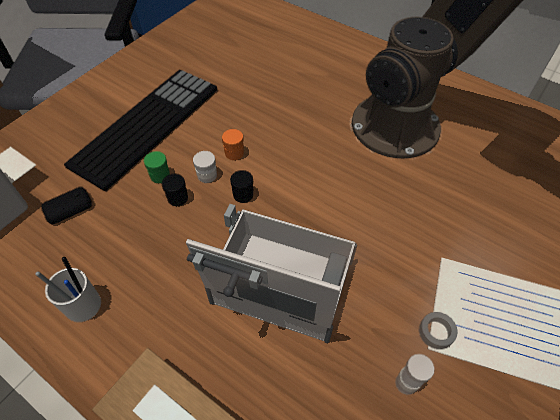

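View pics/top.png

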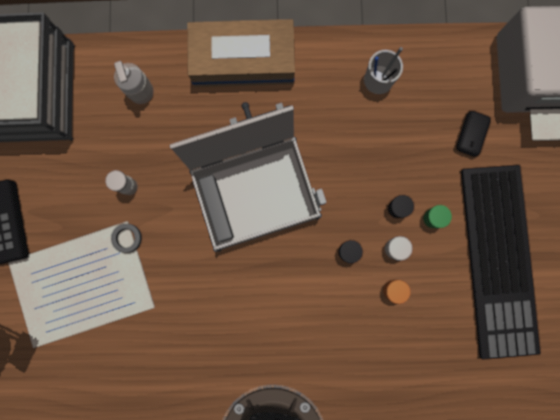

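```bash
cat > h.py <<'E'
from station import arm
import cv2,numpy as np
def ray(c,uv,z,info=None):
    i=info or arm.camera_info(c);K=np.array(i['K']);k=i['k1'];E=np.array(i['extrinsics'])
    p=cv2.undistortPoints(np.array([[uv]],float),K,np.array([k,0,0,0.]))[0,0]
    d=E[:3,:3]@[p[0],p[1],1];o=E[:3,3];return o+d*(z-o[2])/d[2]
def proj(c,P,info=None):
    i=info or arm.camera_info(c);E=np.linalg.inv(np.array(i['extrinsics']))
    return cv2.projectPoints(np.array(P,float).reshape(-1,3),cv2.Rodrigues(E[:3,:3])[0],E[:3,3],np.array(i['K'],float),np.array([i['k1'],0,0,0.]))[0][:,0]
E
python3 - <<'E'
from h import *
for f,c,(u,v) in(("top","top",(400,249)),("scene","scene",(205,160))):
    im=cv2.imread(f"pics/{f}.png");r=22
    w=im[v-r:v+r,u-r:u+r].astype(int)
    m=((w.min(2)>120)&(w.max(2)-w.min(2)<40)).astype(np.uint8)
    n,l,st,ce=cv2.connectedComponentsWithStats(m)
    k=1+st[1:,4].argmax();uv=ce[k]+[u-r,v-r];print(c,uv,st[k],ray(c,uv,.062).round(4))
P=np.array([[0,0,0],[.09,0,.09],[-.055,-.131,.106],[-.03,-.02,.005]])
W=[np.array([[.553,.027,0],[.64,.044,.09],[.536,-.118,.107],[.529,.003,.006]]),np.array([[.551,.022,.002],[.638,.051,.091],[.540,-.114,.104],[.529,-.001,.001]])]
A=np.vstack([P,P])[:,:2];B=np.vstack(W)[:,:2];a=A-A.mean(0);b=B-B.mean(0)
y=np.arctan2((a[:,0]*b[:,1]-a[:,1]*b[:,0]).sum(),(a*b).sum())
R=np.array([[np.cos(y),-np.sin(y)],[np.sin(y),np.cos(y)]]);t=B.mean(0)-R@A.mean(0)
print("yaw",y,t,(B-A@R.T-t).round(4).tolist())
big=[]
for c in("top","scene"):
    im=cv2.imread(f"pics/{c}.png")
    C=np.array([[x,yy,z] for z in(0,.09) for x,yy in((-.09,-.12),(-.09,.12),(.09,.12),(.09,-.12))])
    C[:,:2]=C[:,:2]@R.T+t
    x0,y0=((170,90) if c=="top" else(150,130))
    s=im[y0:y0+200,x0:x0+ (260 if c=="top" else 210)];s=cv2.resize(s,None,fx=3 if 0 else 1.9,fy=1.9,interpolation=cv2.INTER_CUBIC)
    for p,q in((0,1),(0,4),(4,5),(5,6),(6,7),(7,4),(1,5)):
        uv=(proj(c,C[[p,q]])-[x0,y0])*1.9
        cv2.line(s,tuple(map(int,uv[0])),tuple(map(int,uv[1])),(0,0,255),1,cv2.LINE_AA)
    big.append(s[:, :395])
cv2.imwrite("pics/ov.png",np.hstack(big)[:,:800])
E
```

```text
top [400.06382979 247.78959811] [ 11  10  23  23 423] [ 0.4277 -0.2923  0.062 ]
scene [203.47686833 158.58007117] [ 10  13  22  16 281] [ 0.4257 -0.2936  0.062 ]
yaw 0.2778372229129707 [0.552944   0.02520948] [[0.0001, 0.0018], [0.0005, -0.0059], [0.0, -0.0021], [-0.0006, 0.0053], [-0.0019, -0.0032], [-0.0015, 0.0011], [0.004, 0.0019], [-0.0006, 0.0013]]
```

View pics/ov.png

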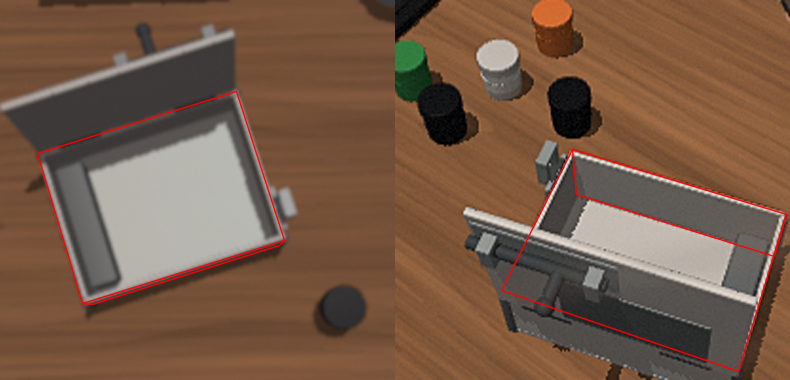

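White jar is at scene (204,159) / top (400,248). Possible confusions are black at (242,186) and (175,190), green (156,167) and orange (233,145). The tall jar at (415,373) is listed but not wanted. The white short one is my choice and the crop confirms it. The overlay of the case pose (yaw 0.278) fits the rims. First reach.

{"method": "move_arm", "body": {"increments": [{"twist": 0.1113, "jaw": 1}, {"twist": 0.1113}, {"twist": 0.1113}, {"dx": 0.0315, "dy": 0.0177}, {"dx": 0.0315, "dy": 0.0177}, {"dx": 0.0315, "dy": 0.0177}, {"dx": 0.0315, "dy": 0.0177}, {"dx": 0.0315, "dy": 0.0177}, {"dx": 0.0315, "dy": 0.0177}, {"dx": 0.0315, "dy": 0.0177}, {"dx": 0.0315, "dy": 0.0177}, {"dx": 0.0315, "dy": 0.0177}]}}

```text
$.increments[0]: bad value
```

{"method": "move_arm", "body": {"increments": [{"dx": 0, "dy": 0, "dz": 0, "twist": 0.1113, "jaw": 1}, {"dx": 0, "dy": 0, "dz": 0, "twist": 0.1113, "jaw": 1}, {"dx": 0, "dy": 0, "dz": 0, "twist": 0.1113, "jaw": 1}, {"dx": 0.0315, "dy": 0.0177, "dz": 0, "twist": 0, "jaw": 1}, {"dx": 0.0315, "dy": 0.0177, "dz": 0, "twist": 0, "jaw": 1}, {"dx": 0.0315, "dy": 0.0177, "dz": 0, "twist": 0, "jaw": 1}, {"dx": 0.0315, "dy": 0.0177, "dz": 0, "twist": 0, "jaw": 1}, {"dx": 0.0315, "dy": 0.0177, "dz": 0, "twist": 0, "jaw": 1}, {"dx": 0.0315, "dy": 0.0177, "dz": 0, "twist": 0, "jaw": 1}, {"dx": 0.0315, "dy": 0.0177, "dz": 0, "twist": 0, "jaw": 1}, {"dx": 0.0315, "dy": 0.0177, "dz": 0, "twist": 0, "jaw": 1}, {"dx": 0.0315, "dy": 0.0177, "dz": 0, "twist": 0, "jaw": 1}]}}

```text
t: 2.0
eef_pos: [0.3822, 0.2928, 0.2925]
ee_rot: [-3.141, 0.0, -0.784]
force: [1.8, -0.3, 0.9]
width: 0.0874
gripper_force: 0.0
```

{"method": "move_arm", "body": {"increments": [{"dx": 0.0315, "dy": 0.0177, "dz": 0, "twist": 0, "jaw": 1}, {"dx": 0.0315, "dy": 0.0177, "dz": 0, "twist": 0, "jaw": 1}, {"dx": 0.0315, "dy": 0.0177, "dz": 0, "twist": 0, "jaw": 1}, {"dx": 0.0315, "dy": 0.0177, "dz": 0, "twist": 0, "jaw": 1}, {"dx": 0.0315, "dy": 0.0177, "dz": 0, "twist": 0, "jaw": 1}, {"dx": 0.0315, "dy": 0.0177, "dz": 0, "twist": 0, "jaw": 1}, {"dx": 0.0315, "dy": 0.0177, "dz": 0, "twist": 0, "jaw": 1}, {"dx": 0.0226, "dy": 0.0258, "dz": 0, "twist": 0, "jaw": 1}, {"dx": 0.0226, "dy": 0.0258, "dz": 0, "twist": 0, "jaw": 1}, {"dx": 0.0226, "dy": 0.0258, "dz": 0, "twist": 0, "jaw": 1}, {"dx": 0.0226, "dy": 0.0258, "dz": 0, "twist": 0, "jaw": 1}, {"dx": 0.0226, "dy": 0.0258, "dz": 0, "twist": 0, "jaw": 1}]}}

```text
t: 3.0
eef_pos: [0.4389, -0.1218, 0.2926]
ee_rot: [-3.141, -0.001, -0.784]
force: [1.1, 0.5, 0.0]
width: 0.0878
gripper_force: 0.0
```

{"method": "move_arm", "body": {"increments": [{"dx": 0.0226, "dy": 0.0258, "dz": 0, "twist": 0, "jaw": 1}, {"dx": 0.0226, "dy": 0.0258, "dz": 0, "twist": 0, "jaw": 1}, {"dx": 0.0226, "dy": 0.0258, "dz": 0, "twist": 0, "jaw": 1}, {"dx": 0.0226, "dy": 0.0258, "dz": 0, "twist": 0, "jaw": 1}, {"dx": 0.0226, "dy": 0.0258, "dz": 0, "twist": 0, "jaw": 1}, {"dx": 0, "dy": 0, "dz": 0, "twist": 0, "jaw": 1}, {"dx": 0, "dy": 0, "dz": 0, "twist": 0, "jaw": 1}]}}

```text
t: 3.58
eef_pos: [0.4276, -0.2928, 0.2918]
ee_rot: [3.141, 0.001, -0.788]
force: [-0.5, 0.7, -0.0]
width: 0.0879
gripper_force: 0.0
```

Run:
```python
from h import *
s=arm.get_state();print(s['t'],s['eef_pos'],s['ee_rot'],s['q'])
i=arm.camera_info("wrist");im=arm.grab_frame("wrist");cv2.imwrite("pics/w1.png",im)
print(proj("wrist",[[.427,-.293,.062],[.427,-.293,0]],i))
for d in arm.pinpoint("wrist","jar_short"): print(d)
print(ray("wrist",(280,210),.062,i))
```

```text
3.5833 [ 0.42764411 -0.29281134  0.29178204] [ 3.14121772e+00  6.35793659e-04 -7.88377367e-01] [-2.21323562e-01  1.00358058e-01 -3.29366359e-01 -2.77778626e-05
 -1.14180959e+00  1.00375420e+00]
[[280.12827178 194.01706173]
 [280.12006735 181.57027547]]
{'position': [0.3321, -0.2844, 0.0027], 'score': 0.96}
{'position': [0.423, -0.297, -0.0037], 'score': 0.83}
{'position': [0.4974, -0.3885, 0.0037], 'score': 0.83}
{'position': [0.5147, -0.3037, -0.0015], 'score': 0.81}
{'position': [0.4222, -0.1854, -0.0029], 'score': 0.57}
[ 0.41559314 -0.28133104  0.062     ]
```

View pics/w1.png

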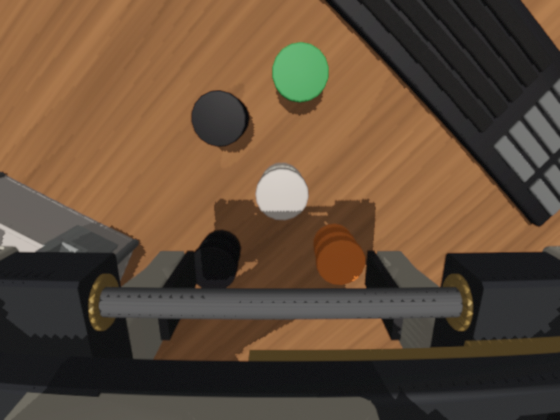

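The white cap sits at (282,193), and its projected position is (280,194). The corridor for the fingers (left-right) is free, so I descend and grip.

{"method": "move_arm", "body": {"increments": [{"dx": 0, "dy": 0, "dz": 0.032, "twist": 0, "jaw": 1}, {"dx": 0, "dy": 0, "dz": 0.032, "twist": 0, "jaw": 1}, {"dx": 0, "dy": 0, "dz": 0.032, "twist": 0, "jaw": 1}, {"dx": 0, "dy": 0, "dz": 0.032, "twist": 0, "jaw": 1}, {"dx": 0, "dy": 0, "dz": 0.032, "twist": 0, "jaw": 1}, {"dx": 0, "dy": 0, "dz": 0.02, "twist": 0, "jaw": 1}, {"dx": 0, "dy": 0, "dz": 0.012, "twist": 0, "jaw": 1}, {"dx": 0, "dy": 0, "dz": 0, "twist": 0, "jaw": -1}, {"dx": 0, "dy": 0, "dz": 0, "twist": 0, "jaw": -1}, {"dx": 0, "dy": 0, "dz": 0, "twist": 0, "jaw": -1}, {"dx": 0, "dy": 0, "dz": 0, "twist": 0, "jaw": -1}, {"dx": 0, "dy": 0, "dz": 0, "twist": 0, "jaw": -1}], "force": 15}}

```text
t: 4.68
eef_pos: [0.429, -0.2912, 0.1014]
ee_rot: [-3.14, -0.002, -0.784]
force: [-0.7, 0.2, 0.1]
width: 0.0594
gripper_force: 0.0
```

{"method": "move_arm", "body": {"increments": [{"dx": 0, "dy": 0, "dz": 0, "twist": 0, "jaw": -1}, {"dx": 0, "dy": 0, "dz": 0, "twist": 0, "jaw": -1}, {"dx": 0, "dy": 0, "dz": 0, "twist": 0, "jaw": -1}, {"dx": 0, "dy": 0, "dz": 0, "twist": 0, "jaw": -1}]}}

```text
t: 5.02
eef_pos: [0.4285, -0.2914, 0.101]
ee_rot: [-3.141, -0.001, -0.785]
force: [-1.9, 1.1, 8.2]
width: 0.0514
gripper_force: 15.0
```

{"method": "move_arm", "body": {"increments": [{"dx": 0, "dy": 0, "dz": -0.02, "twist": 0, "jaw": -1}, {"dx": 0, "dy": 0, "dz": -0.035, "twist": 0, "jaw": -1}, {"dx": 0, "dy": 0, "dz": -0.035, "twist": 0, "jaw": -1}, {"dx": 0, "dy": 0, "dz": -0.035, "twist": 0, "jaw": -1}, {"dx": 0, "dy": 0, "dz": -0.035, "twist": 0, "jaw": -1}, {"dx": 0, "dy": 0, "dz": 0, "twist": -0.118, "jaw": -1}, {"dx": 0, "dy": 0, "dz": 0, "twist": -0.118, "jaw": -1}, {"dx": 0, "dy": 0, "dz": 0, "twist": -0.118, "jaw": -1}, {"dx": 0, "dy": 0, "dz": 0, "twist": -0.118, "jaw": -1}, {"dx": 0, "dy": 0, "dz": 0, "twist": -0.118, "jaw": -1}, {"dx": 0, "dy": 0, "dz": 0, "twist": -0.118, "jaw": -1}, {"dx": 0, "dy": 0, "dz": 0, "twist": -0.118, "jaw": -1}]}}

```text
t: 6.02
eef_pos: [0.428, -0.2912, 0.2601]
ee_rot: [-3.141, -0.0, 0.047]
force: [-0.6, -0.3, -1.1]
width: 0.0516
gripper_force: 15.0
```

{"method": "move_arm", "body": {"increments": [{"dx": 0, "dy": 0, "dz": 0, "twist": -0.118, "jaw": -1}, {"dx": 0, "dy": 0, "dz": 0, "twist": -0.119, "jaw": -1}, {"dx": 0.0177, "dy": -0.0265, "dz": 0, "twist": 0, "jaw": -1}, {"dx": 0.0177, "dy": -0.0265, "dz": 0, "twist": 0, "jaw": -1}, {"dx": 0.0177, "dy": -0.0265, "dz": 0, "twist": 0, "jaw": -1}, {"dx": 0.0177, "dy": -0.0265, "dz": 0, "twist": 0, "jaw": -1}, {"dx": 0.0177, "dy": -0.0265, "dz": 0, "twist": 0, "jaw": -1}, {"dx": 0.0177, "dy": -0.0265, "dz": 0, "twist": 0, "jaw": -1}, {"dx": 0.0177, "dy": -0.0265, "dz": 0, "twist": 0, "jaw": -1}, {"dx": 0.0177, "dy": -0.0265, "dz": 0, "twist": 0, "jaw": -1}, {"dx": 0.0177, "dy": -0.0265, "dz": 0, "twist": 0, "jaw": -1}, {"dx": 0.0177, "dy": -0.0265, "dz": 0, "twist": 0, "jaw": -1}]}}

```text
t: 7.02
eef_pos: [0.5256, 0.0137, 0.2603]
ee_rot: [-3.141, -0.0, 0.278]
force: [-0.2, 0.0, -0.2]
width: 0.0516
gripper_force: 15.0
```

{"method": "move_arm", "body": {"increments": [{"dx": 0, "dy": 0, "dz": 0, "twist": 0, "jaw": -1}, {"dx": 0, "dy": 0, "dz": 0, "twist": 0, "jaw": -1}, {"dx": 0, "dy": 0, "dz": 0, "twist": 0, "jaw": -1}]}}

```text
t: 7.27
eef_pos: [0.5252, 0.0122, 0.2599]
ee_rot: [-3.141, 0.001, 0.279]
force: [-0.3, -0.4, -1.5]
width: 0.0516
gripper_force: 15.0
```

Run:
```python
from h import *
s=arm.get_state();print(s['t'],s['eef_pos'],s['ee_rot'],s['width'],s['gripper_force'])
a=arm.grab_frame("scene");cv2.imwrite("pics/s2.png",cv2.resize(a[60:400,100:450],None,fx=1.7,fy=1.7))
for d in arm.pinpoint("scene","jar_short")[:5]: print(d)
print([ (n,arm.pinpoint("scene",n)[:1]) for n in("lid_edge","bolt_knob")])
```

```text
7.2667 [0.52524818 0.0122287  0.25991352] [-3.14146406e+00  7.21278291e-04  2.78836686e-01] 0.05156535662462204 14.99986857175827
{'position': [0.4971, -0.3877, 0.0], 'score': 0.93}
{'position': [0.3292, -0.285, -0.0027], 'score': 0.84}
{'position': [0.5248, 0.0103, 0.1591], 'score': 0.82}
{'position': [0.5187, -0.3042, 0.0026], 'score': 0.67}
{'position': [0.4217, -0.1841, -0.0], 'score': 0.58}
[('lid_edge', [{'position': [0.6646, 0.0589, 0.2656], 'score': 0.58}]), ('bolt_knob', [{'position': [0.7061, 0.0317, 0.2301], 'score': 0.94}])]
```

View pics/s2.png

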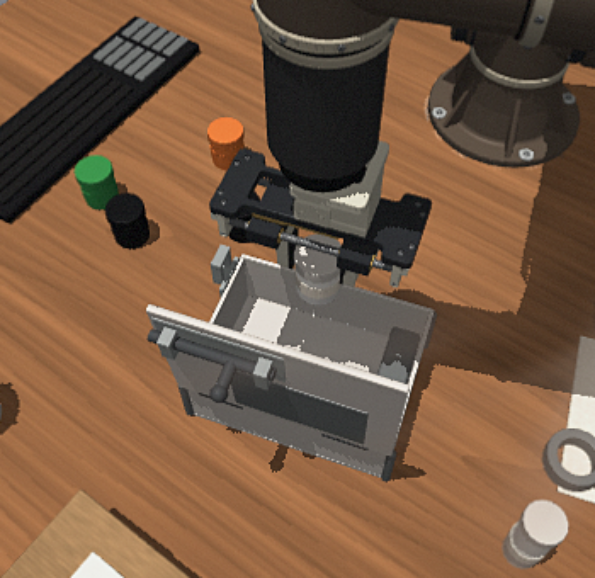

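The jar is held upright by the cap over the free floor, at crop (317,270). The lid stands up and the case is clear. Lowering.

{"method": "move_arm", "body": {"increments": [{"dx": 0, "dy": 0, "dz": 0.034, "twist": 0, "jaw": -1}, {"dx": 0, "dy": 0, "dz": 0.034, "twist": 0, "jaw": -1}, {"dx": 0, "dy": 0, "dz": 0.034, "twist": 0, "jaw": -1}, {"dx": 0, "dy": 0, "dz": 0.03, "twist": 0, "jaw": -1}, {"dx": 0, "dy": 0, "dz": 0.01, "twist": 0, "jaw": -1}, {"dx": 0, "dy": 0, "dz": 0.005, "twist": 0, "jaw": -1}, {"dx": 0, "dy": 0, "dz": 0.003, "twist": 0, "jaw": -1}, {"dx": 0, "dy": 0, "dz": 0.002, "twist": 0, "jaw": -1}, {"dx": 0, "dy": 0, "dz": 0, "twist": 0, "jaw": -1}, {"dx": 0, "dy": 0, "dz": 0, "twist": 0, "jaw": -1}, {"dx": 0, "dy": 0, "dz": 0, "twist": 0, "jaw": -1}]}}

```text
t: 8.38
eef_pos: [0.5262, 0.0124, 0.1093]
ee_rot: [-3.141, -0.002, 0.278]
force: [0.1, -0.4, -0.6]
width: 0.0515
gripper_force: 15.0
```

{"method": "move_arm", "body": {"increments": [{"dx": 0, "dy": 0, "dz": 0.0015, "twist": 0, "jaw": -1}, {"dx": 0, "dy": 0, "dz": 0.001, "twist": 0, "jaw": -1}, {"dx": 0, "dy": 0, "dz": 0, "twist": 0, "jaw": -1}, {"dx": 0, "dy": 0, "dz": 0, "twist": 0, "jaw": -1}]}}

```text
t: 8.72
eef_pos: [0.5259, 0.0123, 0.1061]
ee_rot: [3.142, -0.001, 0.279]
force: [-1.0, 0.6, 3.5]
width: 0.0513
gripper_force: 15.0
```

{"method": "move_arm", "body": {"increments": [{"dx": 0, "dy": 0, "dz": 0, "twist": 0, "jaw": 0.6}, {"dx": 0, "dy": 0, "dz": 0, "twist": 0, "jaw": 0.6}, {"dx": 0, "dy": 0, "dz": 0, "twist": 0, "jaw": 0.6}, {"dx": 0, "dy": 0, "dz": 0, "twist": 0, "jaw": 0.6}, {"dx": 0, "dy": 0, "dz": 0, "twist": 0, "jaw": 0.6}, {"dx": 0, "dy": 0, "dz": 0, "twist": 0, "jaw": 0.6}, {"dx": 0, "dy": 0, "dz": -0.02, "twist": 0, "jaw": 0.6}, {"dx": 0, "dy": 0, "dz": -0.036, "twist": 0, "jaw": 0.6}, {"dx": 0, "dy": 0, "dz": -0.036, "twist": 0, "jaw": 0.6}, {"dx": 0, "dy": 0, "dz": -0.036, "twist": 0, "jaw": 0.6}, {"dx": 0, "dy": 0, "dz": -0.036, "twist": 0, "jaw": 0.6}, {"dx": 0, "dy": 0, "dz": -0.036, "twist": 0, "jaw": 0.6}]}}

```text
t: 9.72
eef_pos: [0.5251, 0.012, 0.3076]
ee_rot: [-3.142, -0.0, 0.278]
force: [0.6, 0.2, -0.0]
width: 0.0701
gripper_force: 0.0
```

{"method": "move_arm", "body": {"increments": [{"dx": 0, "dy": 0, "dz": -0.03, "twist": 0, "jaw": -1}, {"dx": 0, "dy": 0, "dz": -0.03, "twist": 0, "jaw": -1}, {"dx": 0, "dy": 0, "dz": 0, "twist": 0, "jaw": -1}, {"dx": 0, "dy": 0, "dz": 0, "twist": 0, "jaw": -1}, {"dx": 0, "dy": 0, "dz": 0, "twist": 0, "jaw": -1}]}}

```text
t: 10.13
eef_pos: [0.5252, 0.0122, 0.3652]
ee_rot: [-3.141, 0.0, 0.278]
force: [0.5, 0.0, 0.1]
width: 0.042
gripper_force: 0.0
```

Run:
```python
from h import *
s=arm.get_state();print(s['t'],s['eef_pos'],s['ee_rot'],s['width'])
a=arm.grab_frame("wrist")
b=arm.grab_frame("scene")
cv2.imwrite("pics/p3.png",np.hstack([cv2.resize(a,(400,300)),b[120:420,80:480]]))
for c in("scene","wrist"):
  for n in("jar_short","lid_edge","bolt_knob","bolt_tip"): print(c,n,[(np.round(d['position'],3).tolist(),round(d['score'],2)) for d in arm.pinpoint(c,n)[:5]])
```

```text
10.1333 [0.52521768 0.0122148  0.36515623] [-3.14112584e+00  3.98631218e-04  2.78204151e-01] 0.0420001892344711
scene jar_short [([0.498, -0.385, 0.002], 0.9), ([0.519, -0.303, -0.001], 0.85), ([0.42, -0.184, -0.003], 0.79), ([0.526, 0.013, 0.005], 0.58), ([0.331, -0.284, -0.0], 0.47)]
scene lid_edge [([0.66, 0.055, 0.268], 0.87)]
scene bolt_knob [([0.706, 0.029, 0.232], 0.72)]
scene bolt_tip [([0.697, -0.053, 0.234], 0.97)]
wrist jar_short [([0.498, -0.384, 0.002], 0.77), ([0.522, 0.008, 0.003], 0.71), ([0.517, -0.304, -0.002], 0.71)]
wrist lid_edge []
wrist bolt_knob []
wrist bolt_tip []
```

View pics/p3.png

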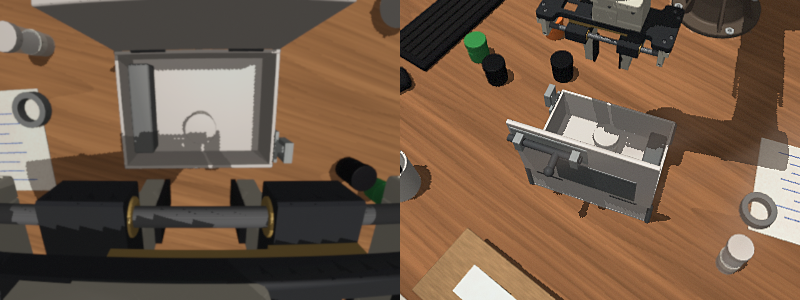

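The jar stands upright on the floor, with its cap at (200,120) in the wrist view. The lid is unmoved. Next I go over and behind the lid, left of the knob.

{"method": "move_arm", "body": {"increments": [{"dx": 0.0292, "dy": -0.0108, "dz": 0, "twist": 0, "jaw": -1}, {"dx": 0.0292, "dy": -0.0108, "dz": 0, "twist": 0, "jaw": -1}, {"dx": 0.0292, "dy": -0.0108, "dz": 0, "twist": 0, "jaw": -1}, {"dx": 0.0292, "dy": -0.0108, "dz": 0, "twist": 0, "jaw": -1}, {"dx": 0.0292, "dy": -0.0108, "dz": 0, "twist": 0, "jaw": -1}, {"dx": 0.0292, "dy": -0.0108, "dz": 0, "twist": 0, "jaw": -1}, {"dx": 0, "dy": 0, "dz": 0, "twist": 0, "jaw": -1}, {"dx": 0, "dy": 0, "dz": 0.028, "twist": 0, "jaw": -1}, {"dx": 0, "dy": 0, "dz": 0.028, "twist": 0, "jaw": -1}, {"dx": 0, "dy": 0, "dz": 0, "twist": 0, "jaw": -1}, {"dx": 0, "dy": 0, "dz": 0, "twist": 0, "jaw": -1}]}}

```text
t: 11.55
eef_pos: [0.6758, 0.1223, 0.3083]
ee_rot: [3.141, 0.004, 0.278]
force: [0.3, 0.1, 1.4]
width: 0.0005
gripper_force: 0.0
```

{"method": "move_arm", "body": {"increments": [{"dx": -0.0125, "dy": 0, "dz": 0.001, "twist": 0, "jaw": -1}, {"dx": -0.0125, "dy": 0, "dz": 0.001, "twist": 0, "jaw": -1}, {"dx": -0.0125, "dy": 0, "dz": 0, "twist": 0, "jaw": -1}, {"dx": -0.0135, "dy": 0, "dz": 0.001, "twist": 0, "jaw": -1}, {"dx": -0.0135, "dy": 0, "dz": 0.001, "twist": 0, "jaw": -1}, {"dx": -0.0135, "dy": 0, "dz": 0.0015, "twist": 0, "jaw": -1}, {"dx": -0.014, "dy": 0, "dz": 0.004, "twist": 0, "jaw": -1}, {"dx": -0.014, "dy": 0, "dz": 0.0055, "twist": 0, "jaw": -1}, {"dx": -0.014, "dy": 0, "dz": 0.0065, "twist": 0, "jaw": -1}, {"dx": 0, "dy": 0, "dz": 0, "twist": 0, "jaw": -1}]}}

```text
t: 12.38
eef_pos: [0.5601, 0.0891, 0.2909]
ee_rot: [-3.141, -0.004, 0.278]
force: [-0.0, -0.5, 0.0]
width: 0.0004
gripper_force: 0.0
```

Run:
```python
from h import *
s=arm.get_state();print(s['t'],s['eef_pos'],s['force'])
arm.grab_frame("scene")
for n in("lid_edge","bolt_knob","jar_short"): print(n,[(np.round(d['position'],3).tolist(),round(d['score'],2)) for d in arm.pinpoint("scene",n)[:5]])
```

```text
12.3833 [0.56011365 0.08914682 0.29085404] [-0.04024753 -0.46177816  0.04671121]
lid_edge [([0.557, 0.024, 0.249], 0.57)]
bolt_knob [([0.615, 0.002, 0.24], 0.96)]
jar_short [([0.328, -0.284, -0.002], 0.96), ([0.519, -0.304, 0.001], 0.9), ([0.423, -0.181, -0.002], 0.81), ([0.498, -0.388, -0.0], 0.65)]
```

{"method": "move_arm", "body": {"increments": [{"dx": -0.0117, "dy": 0, "dz": 0.0093, "twist": 0, "jaw": -1}, {"dx": -0.0117, "dy": 0, "dz": 0.0093, "twist": 0, "jaw": -1}, {"dx": -0.0117, "dy": 0, "dz": 0.0093, "twist": 0, "jaw": -1}, {"dx": -0.0085, "dy": 0, "dz": 0.0123, "twist": 0, "jaw": -1}, {"dx": -0.0085, "dy": 0, "dz": 0.0123, "twist": 0, "jaw": -1}, {"dx": -0.0085, "dy": 0, "dz": 0.0123, "twist": 0, "jaw": -1}, {"dx": -0.004, "dy": 0, "dz": 0.0118, "twist": 0, "jaw": -1}, {"dx": -0.004, "dy": 0, "dz": 0.0118, "twist": 0, "jaw": -1}, {"dx": -0.004, "dy": 0, "dz": 0.0118, "twist": 0, "jaw": -1}, {"dx": 0, "dy": 0, "dz": 0.007, "twist": 0, "jaw": -1}, {"dx": 0, "dy": 0, "dz": 0.007, "twist": 0, "jaw": -1}, {"dx": 0, "dy": 0, "dz": 0, "twist": 0, "jaw": -1}]}}

```text
t: 13.58
eef_pos: [0.4911, 0.0697, 0.1729]
ee_rot: [3.141, 0.002, 0.278]
force: [0.1, 0.1, 0.6]
width: 0.0002
gripper_force: 0.0
```

{"method": "move_arm", "body": {"increments": [{"dx": 0, "dy": 0, "dz": 0.005, "twist": 0, "jaw": -1}, {"dx": 0, "dy": 0, "dz": 0.003, "twist": 0, "jaw": -1}, {"dx": 0, "dy": 0, "dz": 0.001, "twist": 0, "jaw": -1}, {"dx": 0, "dy": 0, "dz": 0, "twist": 0, "jaw": -1}, {"dx": 0, "dy": 0, "dz": 0, "twist": 0, "jaw": -1}]}}

```text
t: 14.0
eef_pos: [0.4912, 0.0698, 0.1651]
ee_rot: [-3.142, -0.0, 0.278]
force: [-0.7, 0.8, -0.1]
width: 0.0002
gripper_force: 0.0
```

{"method": "move_arm", "body": {"increments": [{"dx": 0, "dy": 0, "dz": 0.001, "twist": 0, "jaw": -1}, {"dx": 0, "dy": 0, "dz": 0.001, "twist": 0, "jaw": -1}, {"dx": 0, "dy": 0, "dz": 0.001, "twist": 0, "jaw": -1}, {"dx": 0, "dy": 0, "dz": 0, "twist": 0, "jaw": -1}, {"dx": 0, "dy": 0, "dz": 0, "twist": 0, "jaw": -1}, {"dx": 0, "dy": 0, "dz": 0, "twist": 0, "jaw": -1}]}}

```text
t: 14.5
eef_pos: [0.4912, 0.0698, 0.1637]
ee_rot: [3.141, -0.001, 0.279]
force: [-7.3, 1.1, 16.9]
width: 0.0007
gripper_force: 9.0
```

Run:
```python
from h import *
s=arm.get_state();print(s['t'],s['eef_pos'],s['force'])
b=arm.grab_frame("scene");cv2.imwrite("pics/s4.png",cv2.resize(b[100:400,100:450],None,fx=1.9,fy=1.9))
for n in("lid_edge","bolt_knob","bolt_tip","keeper"): print(n,[(np.round(d['position'],3).tolist(),round(d['score'],2)) for d in arm.pinpoint("scene",n)[:5]])
```

```text
14.5 [0.4912458  0.0697966  0.16371336] [-7.33495841  1.11184832 16.92194018]
lid_edge [([0.469, -0.003, 0.1], 0.92)]
bolt_knob [([0.515, -0.029, 0.138], 0.58)]
bolt_tip [([0.533, -0.101, 0.108], 0.62)]
keeper [([0.539, -0.114, 0.106], 0.65), ([0.471, -0.004, 0.097], 0.25)]
```

View pics/s4.png

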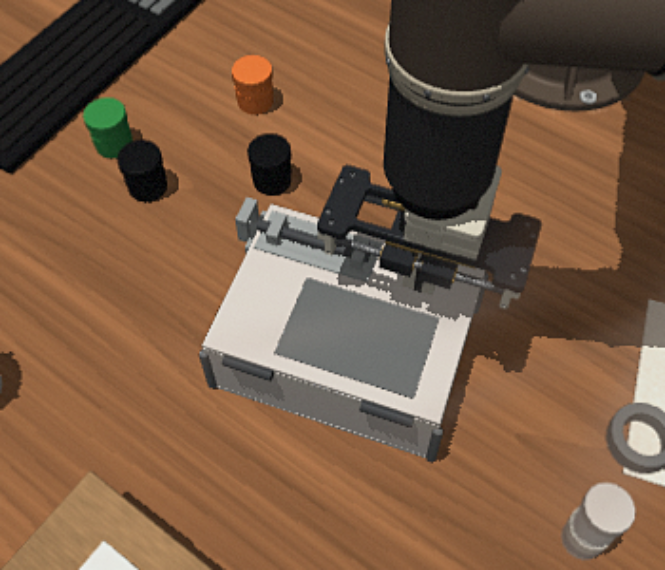

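The lid is flat on the case and 17 N is felt. The knob is under the gripper's right side, with the bolt guide at crop (275,228) and the keeper at (245,218). I back off upward and then push the knob from its left.

{"method": "move_arm", "body": {"increments": [{"dx": 0, "dy": 0, "dz": -0.014, "twist": 0, "jaw": -1}, {"dx": 0, "dy": 0, "dz": -0.014, "twist": 0, "jaw": -1}, {"dx": -0.008, "dy": 0, "dz": 0, "twist": 0, "jaw": -1}, {"dx": 0, "dy": 0.018, "dz": 0, "twist": 0, "jaw": -1}, {"dx": 0, "dy": 0.018, "dz": 0, "twist": 0, "jaw": -1}, {"dx": 0, "dy": 0.014, "dz": 0, "twist": 0, "jaw": -1}, {"dx": 0, "dy": 0, "dz": 0, "twist": 0, "jaw": -1}, {"dx": 0, "dy": 0, "dz": 0, "twist": 0, "jaw": -1}]}}

```text
t: 15.42
eef_pos: [0.4968, 0.0189, 0.1897]
ee_rot: [-3.141, 0.0, 0.277]
force: [0.1, -0.3, -0.5]
width: 0.0002
gripper_force: 0.0
```

Run:
```python
from h import *
s=arm.get_state();print(s['t'],s['eef_pos'],s['force'])
for c in("scene","top"):
  arm.grab_frame(c)
  for n in("lid_edge","bolt_knob","bolt_tip"): print(n,[(np.round(d['position'],3).tolist(),round(d['score'],2)) for d in arm.pinpoint(c,n)[:5]])
```

```text
15.4167 [0.49683117 0.01892916 0.18969363] [ 0.14170659 -0.25678565 -0.45248484]
lid_edge [([0.47, -0.002, 0.099], 0.73), ([0.552, 0.025, 0.003], 0.16)]
bolt_knob [([0.513, -0.03, 0.137], 0.54)]
bolt_tip [([0.533, -0.102, 0.103], 0.65)]
lid_edge [([0.465, -0.002, 0.099], 0.56)]
bolt_knob [([0.51, -0.03, 0.132], 0.66)]
bolt_tip [([0.533, -0.107, 0.105], 0.62)]
```

{"method": "move_arm", "body": {"increments": [{"dx": 0, "dy": 0.01, "dz": 0, "twist": 0, "jaw": -1}, {"dx": 0, "dy": 0.006, "dz": 0, "twist": 0, "jaw": -1}, {"dx": 0, "dy": 0.005, "dz": 0, "twist": 0, "jaw": -1}, {"dx": 0, "dy": 0.004, "dz": 0, "twist": 0, "jaw": -1}, {"dx": 0, "dy": 0.003, "dz": 0, "twist": 0, "jaw": -1}, {"dx": 0, "dy": 0, "dz": 0, "twist": 0, "jaw": -1}]}}

```text
t: 16.32
eef_pos: [0.5049, -0.008, 0.1899]
ee_rot: [-3.141, 0.0, 0.277]
force: [-0.3, 0.7, -0.1]
width: 0.0007
gripper_force: 0.2
```

{"method": "move_arm", "body": {"increments": [{"dx": 0, "dy": 0.004, "dz": 0, "twist": 0, "jaw": -1}, {"dx": 0, "dy": 0.004, "dz": 0, "twist": 0, "jaw": -1}, {"dx": 0, "dy": 0.003, "dz": 0, "twist": 0, "jaw": -1}]}}

```text
t: 16.57
eef_pos: [0.5079, -0.0182, 0.1899]
ee_rot: [-3.141, -0.0, 0.279]
force: [-0.2, 3.4, 0.3]
width: 0.0004
gripper_force: 1.6
```

{"method": "move_arm", "body": {"increments": [{"dx": 0, "dy": 0.003, "dz": 0, "twist": 0, "jaw": -1}, {"dx": 0, "dy": 0.003, "dz": 0, "twist": 0, "jaw": -1}, {"dx": 0, "dy": 0.002, "dz": 0, "twist": 0, "jaw": -1}]}}

```text
t: 16.82
eef_pos: [0.5102, -0.026, 0.19]
ee_rot: [-3.142, -0.0, 0.278]
force: [0.2, 3.4, -0.5]
width: 0.0003
gripper_force: 1.6
```

Run:
```python
from h import *
s=arm.get_state();print(s['t'],s['eef_pos'],s['force'])
for c in("scene","top"):
  arm.grab_frame(c)
  for n in("lid_edge","bolt_knob","bolt_tip"): print(n,[(np.round(d['position'],3).tolist(),round(d['score'],2)) for d in arm.pinpoint(c,n)[:2]])
```

```text
16.8167 [ 0.51021708 -0.02597525  0.18995019] [ 0.16581169  3.36431152 -0.50915039]
lid_edge [([0.471, -0.003, 0.094], 0.65)]
bolt_knob [([0.52, -0.052, 0.138], 0.52)]
bolt_tip [([0.538, -0.124, 0.107], 0.8)]
lid_edge [([0.466, -0.002, 0.097], 0.84)]
bolt_knob []
bolt_tip []
```

{"method": "move_arm", "body": {"increments": [{"dx": 0, "dy": 0.003, "dz": 0, "twist": 0, "jaw": -1}, {"dx": 0, "dy": 0.002, "dz": 0, "twist": 0, "jaw": -1}, {"dx": 0, "dy": 0, "dz": 0, "twist": 0, "jaw": -1}]}}

```text
t: 17.47
eef_pos: [0.5113, -0.0307, 0.1899]
ee_rot: [-3.141, 0.0, 0.278]
force: [-1.4, 2.0, 0.1]
width: 0.0007
gripper_force: 1.1
```

{"method": "move_arm", "body": {"increments": [{"dx": 0, "dy": 0.002, "dz": 0, "twist": 0, "jaw": -1}, {"dx": 0, "dy": 0.002, "dz": 0, "twist": 0, "jaw": -1}, {"dx": 0, "dy": 0, "dz": 0, "twist": 0, "jaw": -1}]}}

```text
t: 17.72
eef_pos: [0.512, -0.0328, 0.1898]
ee_rot: [-3.138, -0.0, 0.278]
force: [-6.5, 15.6, 5.2]
width: 0.0002
gripper_force: 8.2
```

{"method": "move_arm", "body": {"increments": [{"dx": 0, "dy": -0.01, "dz": 0, "twist": 0, "jaw": -1}, {"dx": 0, "dy": -0.015, "dz": 0, "twist": 0, "jaw": -1}, {"dx": 0, "dy": 0, "dz": -0.03, "twist": 0, "jaw": -1}, {"dx": 0, "dy": 0, "dz": -0.03, "twist": 0, "jaw": -1}, {"dx": 0, "dy": 0, "dz": -0.03, "twist": 0, "jaw": -1}, {"dx": -0.01, "dy": -0.03, "dz": -0.02, "twist": 0, "jaw": -1}, {"dx": -0.01, "dy": -0.03, "dz": 0, "twist": 0, "jaw": -1}, {"dx": -0.01, "dy": -0.03, "dz": 0, "twist": 0, "jaw": -1}, {"dx": 0, "dy": -0.03, "dz": 0, "twist": 0, "jaw": -1}, {"dx": 0, "dy": -0.03, "dz": 0, "twist": 0, "jaw": -1}, {"dx": 0, "dy": 0, "dz": 0, "twist": 0, "jaw": -1}]}}

```text
t: 18.63
eef_pos: [0.4349, 0.1287, 0.3005]
ee_rot: [-3.141, -0.002, 0.281]
force: [0.4, -0.7, -0.0]
width: 0.0008
gripper_force: 0.0
```

Run:
```python
from h import *
s=arm.get_state();print(s['t'],s['eef_pos'],s['force'])
y=.278;R=np.array([[np.cos(y),-np.sin(y)],[np.sin(y),np.cos(y)]]);ims=[]
for c in("scene","top"):
  im=arm.grab_frame(c)
  x0,y0=((160,130) if c=="scene" else (190,130));cr=cv2.resize(im[y0:y0+150,x0:x0+190],None,fx=2.1*1,fy=2.1,interpolation=cv2.INTER_CUBIC)
  for t,col in((0,(255,0,0)),(.032,(0,255,255)),(.036,(0,0,255))):
    p=R@[-.055,-.112-t]+[.553,.025];uv=(proj(c,[[*p,.112]])[0]-[x0,y0])*2.1;cv2.circle(cr,tuple(map(int,uv)),2,col,-1)
    p=R@[-.055,-.03-t]+[.553,.025];uv=(proj(c,[[*p,.146]])[0]-[x0,y0])*2.1;cv2.circle(cr,tuple(map(int,uv)),2,col,-1)
  ims.append(cr)
  for n in("lid_edge","bolt_knob","bolt_tip"):
    for d in arm.pinpoint(c,n)[:1]:
      p=np.array(d['position']);print(c,n,(R.T@(p[:2]-[.553,.025])).round(4),p[2].round(3))
cv2.imwrite("pics/end.png",np.hstack(ims))
```

```text
18.6333 [0.43486925 0.12868579 0.30052119] [ 0.41030852 -0.67800989 -0.01068986]
scene lid_edge [-0.0875 -0.0029] 0.094
scene bolt_knob [-0.0525 -0.0705] 0.135
scene bolt_tip [-0.0509 -0.1455] 0.108
top lid_edge [-0.0899 -0.005 ] 0.094
top bolt_knob [-0.0559 -0.0676] 0.132
top bolt_tip [-0.0518 -0.1516] 0.102
```

View pics/end.png

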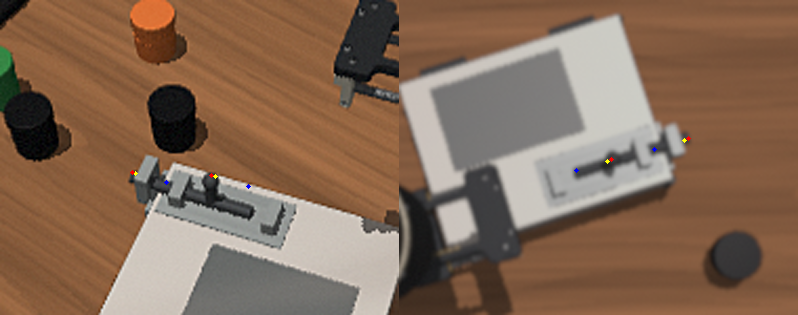

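The bolt tip comes out past the keeper at (135,175), and the knob is at its home marker at (213,180). The lid is flat and the arm is clear, so I hand in.

```bash
python3 -c "
from station import arm
print(arm.job_done())"
```

```text
the job is handed in; nothing more can be done
None
```

I put the short jar upright on the case floor, closed the lid and pushed the bolt fully home through the keeper, then handed the job in at about 19 s; no verdict came back, and I couldn't see the jar once the lid was down.

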